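# Shim a sample tile and hold it flush for measuring

## Robot

A 6-joint arm with a two-finger parallel gripper is mounted at the origin on the work surface. World frame = base frame: x ahead of the robot, y to its left, z up, the work surface at z = 0. Lengths are in m, angles in rad, forces in N, time in s.
With the tool pointing down it reaches from about 0.225 to 0.875 m from the base axis. Payload 3.4 kg.
Tool frame: the origin (TCP) lies on the centre line of the jaws, within the pads' length; the fingertips stand 17 mm ahead of it and the grasp point (between the pads) lies 2 mm behind it (nose_length is the distance from the TCP to the fingertips, in m); z points along the fingers, y is the line along which they close (so a half turn about z gives the same grasp; the last joint's range is limited). The gripper opens to 85 mm and grips with 20 to 120 N. Pads are 22 mm wide; open, the fingers measure 114 mm over their backs; the gripper's body (76 mm by 85 mm) begins 54 mm behind the grasp point. The pads swing forward as they close: fully open they stand 13 mm farther back than shut.
Start: joints at [-0.121, 0.276, 1.505, -0, 1.361, -0.121], TCP at [0.575, -0, 0.248] pointing down, gripper open.
Joint ranges: [-2.89, 2.89], [-0.75, 2.08], [0.22, 2.7], [-1.18, 4.32], [0.11, 2.71], [-2.7, 2.7]. Speed limits (rad/s): [2.57, 2.57, 3.14, 3.14, 3.14, 3.14].

## Interface

Orientations are given as a unit quaternion [w, x, y, z].
In Python, from rig import get_state, get_image, sign_off, find_in, place_of, nose_length gives the robot as it stands.
- The arm moves only by the tool apply_moves, never from a script. Its argument "deltas" is one flat list of numbers, 5 for each row, row after row: the finger opening in mm, from 0 to 85.4, then the shift along the tool's x, y, z in mm, then the turn about the tool's z in degrees. A call has 1 to 12 rows; each row is the pose to reach, as a shift and turn from the pose commanded when the call began, along the tool's axes at that moment; what a row does not reach only later rows make up. A row lasts 1/12 s, in which the tool goes at most 41.7 mm and 7.16 degrees, less where a joint would pass 70% of its speed; a pose out of reach is approached as far as the arm can. A call with a gripper value outside its range is refused whole. The fingers move at their own pace and stop on an object; "squeeze" is the grip in N (left out, the last holds). Time passes only in rows, so rows that repeat a pose let the fingers close. It gives the time, the measured TCP pose, the force, the opening and the grip force at its end, in the units of the state.
- get_state(): the state, without advancing time (a new reading comes with each control period).
- get_image(name): name is "scene" or "side" or "wrist"; returns a dict with "frame" (480x640x3 uint8, red, green, blue), "K" (3x3 intrinsics, pixels), "position" and "orientation" of the camera in the world. Camera axes: x right, y down, z forward; pixel columns grow to the right and rows downward; lengths in m; the calibration is good to about 2 mm. The wrist camera is an equidistant fisheye: a pixel r from the principal point sees the ray r / f radians off the axis. A picture is of the moment at which its call begins. There is no depth.
- sign_off(): hands the job in; it is judged then, once.
Trained networks look in a picture, given as the dict that the camera call returned (one of the last four; its "shot" number tells which), for a name from the list of things; names that differ only in an ending like _2 or _b are one class to them, and where a whole thing is asked for, a point or a joint stands for the part that bears it (a point fixed in the world has none). Each returns a list of dicts, best first, with "score" (0 to 1); they miss things now and then, are a little off and sometimes report something else, mostly with a low value. They report only what shows in the picture. A call takes as long as a camera call. They do not tell look-alikes from the thing itself.
- find_in(query, picture): "point" ([column, row] in pixels, amid what is visible of it).
- place_of(query, picture): "point" ([column, row] in pixels: a listed point, or the origin of a listed thing).
The state is a dict: "clock": time; "qpos": joint angles; "qd": joint speeds; "effort": joint torques, N m; "position": TCP position; "ee_rot": TCP orientation; "contact_force": force on the tool from outside, world axes, zero at the start; "moment": the same for the moment, N m; "width": finger opening in m; "gripper_force": force on a finger pad.
Only numpy, scipy, OpenCV 4.12 (cv2) and the standard library are available. Lean on these libraries where they do the work, as an engineer would, in place of code of your own. Each camera call takes 0.05 s, during which the arm holds its last target. There are 200 camera calls.

## Task

Stand the aluminium spacer upright on its foot, centred and square, in the gap between tile and stop of the one holder whose gap is wide enough for it, and let go of it. Then push that tile up until stop, spacer and tile are pressed flush together, and finish while still holding the tile pressed with a steady push of 5 N or more, without touching the spacer. Do not shift the other holder's tile or push aside the ring gauge, jar and brush.

Things in the scene. Friction and masses are not known exactly. Their poses are not given: they have to be found in the camera images.
- spacer_grip (a point): Grip of the loose spacer (the thing to put in the gap), plain aluminium, about 190 g (varies by a third), standing upright on the bench: an upside-down T, 24 mm thick along its x throughout; foot 50 mm wide along its y and 36 mm high, on it a grip 24 mm wide along y, up to 80 mm high. This point is on its centre line, in the middle of the grip, 62 mm above its underside; z up. Either x face may face the stop.
- holder_a: Holder A: dark steel plate 140 x 70 mm, 8 mm thick, fixed to the bench. Origin at the centre of its underside, z up, x along its length towards its stop. The stop is a fixed steel block (20 mm in x, 60 mm in y, 34 mm high above the plate) whose inner face lies at x = +40 mm; a white tile stands across the plate on a slide along x, so the gap lies between tile and stop. The plate is bare and free from the tile back to x = -70 mm.
- holder_b: Holder B: dark steel plate 140 x 70 mm, 8 mm thick, fixed to the bench. Origin at the centre of its underside, z up, x along its length towards its stop. The stop is a fixed steel block (20 mm in x, 60 mm in y, 34 mm high above the plate) whose inner face lies at x = +40 mm; a white tile stands across the plate on a slide along x, so the gap lies between tile and stop. The plate is bare and free from the tile back to x = -70 mm.
- tile_a (a joint): Slide of holder A's tile: its value is the gap between tile and stop in m (0 = touching the stop, at most 0.050). The tile stays where it is left; about 1 N moves it. Of the two holders one has a gap wider than the 24 mm spacer, the other a narrower one; which bench position each holder has changes.
- tile_b (a joint): Slide of holder B's tile: its value is the gap between tile and stop in m (0 = touching the stop, at most 0.050). The tile stays where it is left; about 1 N moves it. Of the two holders one has a gap wider than the 24 mm spacer, the other a narrower one; which bench position each holder has changes.
- tile_a_back (a point): Centre of the outer face (the face away from the stop) of holder A's tile, 25 mm above the bench. The tile is 12 mm thick along x, 56 mm wide, and its top is 42 mm above the bench. Axes as the holder's.
- tile_b_back (a point): Centre of the outer face (the face away from the stop) of holder B's tile, 25 mm above the bench. The tile is 12 mm thick along x, 56 mm wide, and its top is 42 mm above the bench. Axes as the holder's.
- stop_a: Holder A's fixed steel stop, 20 x 60 x 34 mm; origin at the centre of its underside, at x = +50 mm on the holder's plate top, axes as the holder's.
- stop_b: Holder B's fixed steel stop, 20 x 60 x 34 mm; origin at the centre of its underside, at x = +50 mm on the holder's plate top, axes as the holder's.
- ring_gauge: Bystander: steel ring gauge, 64 mm across, 22 mm high, flat on the bench; origin at the centre of its underside.
- jar: Bystander: small closed jar, 52 mm across, 75 mm high, upright; origin at the centre of its underside.
- brush: Bystander: small hand brush, 160 mm long, lying on the bench, handle towards its own -x; origin on its underside.
Things that resemble listed ones, but are neither listed nor needed, are in the scene too. Leave any orange look-alike of the holder_b alone. What is shaped like the part that bears spacer_grip but purple is not meant.

How it is judged:
By the outcome, as a careful person would: the job done as asked, in the order asked, and still so for the second after the job is handed in, while the arm keeps its last pose, push and grip.
It also fails if it takes over 45 s, if anything falls off the work surface, if the arm or the gripper's body presses on something with over 40 N, if the wrist force passes 120 N, or if a joint passes its speed limit or range.

## Working session

There is one attempt and no reset: what is moved stays moved. The work goes in short steps, Python scripts to look and compute and a tool call to move; the robot and the scene stay as the last step left them, time stands still between calls to the robot, and variables do not carry over. Pictures are saved under pics/ and viewed, at most 10 in all, crops included, and the job is handed in when it is done.

Besides the shell and the picture viewer there is one more tool, called after "Emit:" by a JSON object that holds its "method" and its "body". apply_moves: Moves the arm, as the interface text tells. Its arguments: {"type":"object","properties":{"deltas":{"type":"array"},"squeeze":{"type":"number"}},"required":["deltas"]}

```bash
mkdir -p pics; ls; cat > h.py <<'E'
import numpy as np, cv2
from scipy.spatial.transform import Rotation as R
from rig import *
def rot(q): return R.from_quat([q[1],q[2],q[3],q[0]]).as_matrix()
def ray(im,p,fish=False):
    K=np.array(im["K"]); x=(p[0]-K[0,2])/K[0,0]; y=(p[1]-K[1,2])/K[1,1]
    if fish:
        r=np.hypot(x,y); d=np.array([x/r*np.sin(r),y/r*np.sin(r),np.cos(r)]) if r>1e-9 else np.array([0,0,1.])
    else: d=np.array([x,y,1.])
    return rot(im["orientation"])@d
def onz(im,p,z,fish=False):
    d=ray(im,p,fish); o=np.array(im["position"]); return o+d*(z-o[2])/d[2]
def proj(im,P,fish=False):
    c=rot(im["orientation"]).T@(np.array(P)-np.array(im["position"])); K=np.array(im["K"])
    if fish:
        r=np.hypot(c[0],c[1]); t=np.arctan2(r,c[2]); u=c[:2]/r*t
    else: u=c[:2]/c[2]
    return np.array([K[0,0]*u[0]+K[0,2],K[1,1]*u[1]+K[1,2]])
def save(n,f,crop=None,s=1):
    if crop: f=f[crop[1]:crop[3],crop[0]:crop[2]]
    cv2.imwrite("pics/"+n,cv2.cvtColor(cv2.resize(f,None,fx=s,fy=s,interpolation=cv2.INTER_CUBIC),cv2.COLOR_RGB2BGR))
E
python3 - <<'E'
from h import *
np.set_printoptions(precision=4,suppress=True)
print(get_state())
for n in ["scene","side"]:
    im=get_image(n); save(n+"1.png",im["frame"]); print(n,im["position"],im["K"])
    for q,z in [("spacer_grip",.062),("holder_a",0),("tile_a_back",.025),("stop_a",.008),("ring_gauge",0),("jar",0),("brush",0)]:
        for d in place_of(q,im): print(q,np.round(d["point"],1),round(d["score"],2),onz(im,d["point"],z)[:2])
E
```

```text
pics
{'clock': 0.0, 'qpos': array([-0.121 ,  0.2766,  1.5061,  0.    ,  1.3607, -0.121 ]), 'qd': array([-0.0007,  0.0001,  0.0001, -0.0023,  0.0002, -0.0004]), 'effort': array([  0.0006, -41.6768, -24.5809,  -0.0002,   0.0111,   0.    ]), 'position': array([0.5745, 0.0001, 0.2474]), 'ee_rot': array([-0.0007,  0.7071,  0.7071, -0.0006]), 'contact_force': array([-0.1086,  0.9231, -0.3282]), 'moment': array([ 0.0222, -0.0122, -0.0369]), 'gripper_force': 0.0, 'width': 0.08524575261150914}
scene [ 1.4381 -0.0427  0.9432] [[566.1347   0.     319.2825]
 [  0.     566.1347 232.094 ]
 [  0.       0.       1.    ]]
spacer_grip [440.2 258.6] 0.95 [0.64   0.2429]
holder_a [203.8 198.7] 0.77 [ 0.3661 -0.2928]
holder_a [312.4 231.5] 0.6 [ 0.4896 -0.0236]
holder_a [196.6 256.9] 0.57 [ 0.5642 -0.2867]
holder_a [266.2 332.7] 0.35 [ 0.7745 -0.1226]
tile_a_back [312.  232.2] 0.74 [ 0.517 -0.025]
tile_a_back [194.8 247.3] 0.26 [ 0.558  -0.2878]
stop_a [311.8 248.4] 0.89 [ 0.5521 -0.0263]
stop_a [194.4 269.9] 0.68 [ 0.6102 -0.2847]
stop_a [200.7 211.6] 0.55 [ 0.4222 -0.2929]
ring_gauge [394.9 316.5] 0.81
[... 270 characters left out ...]
ip [261.9 310.1] 0.89 [0.6415 0.2448]
spacer_grip [309.8 314.3] 0.88 [0.5607 0.2394]
holder_a [433.9 207.7] 0.6 [ 0.3737 -0.289 ]
holder_a [349.7 197.5] 0.59 [ 0.5788 -0.2994]
holder_a [363.7 263.7] 0.55 [ 0.5045 -0.0185]
holder_a [331.7 195.3] 0.45 [ 0.6242 -0.3018]
tile_a_back [356.5 250.4] 0.54 [ 0.5215 -0.0268]
stop_a [342. 256.] 0.7 [ 0.551  -0.0257]
stop_a [329.7 192.4] 0.62 [ 0.6292 -0.3009]
stop_a [408.9 200.2] 0.61 [ 0.4345 -0.2998]
ring_gauge [226.8 292.3] 0.57 [0.7473 0.1315]
jar [250.5 227.3] 0.81 [ 0.775  -0.1118]
jar [309.2 311.7] 0.71 [0.5803 0.1572]
brush [234.3 250.7] 0.78 [ 0.7799 -0.0114]
brush [249.5 223.9] 0.55 [ 0.7818 -0.1259]
brush [353.2 195.2] 0.34 [ 0.5722 -0.3132]
```

View pics/scene1.png

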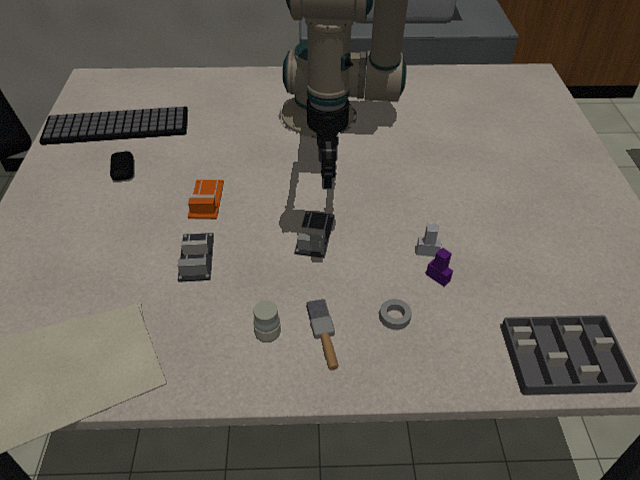

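View pics/side1.png

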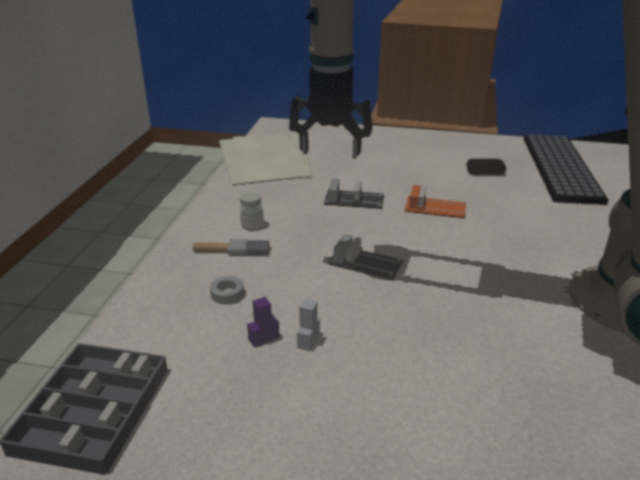

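Scene view: the spacer is the grey-white T at scene (430,240) / side (309,320). The purple T at (440,268) / (263,325) is the look-alike. The dark holder at (312,232) has a narrow gap and the one at (196,257) a wide gap, with its stop on the near (+x) side. The orange one at (206,198) is a look-alike. Next I look at the spacer closely.

Emit:
{"method": "apply_moves", "body": {"deltas": [85,40,-3,0,0,85,80,-6,0,0,85,120,-10,0,0,85,160,-12,0,0,85,200,-14,0,0,85,235,-14,0,0,85,235,-14,0,0,85,235,-14,0,0]}}

```text
clock: 1.47
position: [0.5607, 0.2368, 0.2481]
ee_rot: [0.0, 0.706, 0.708, -0.0]
contact_force: [-0.9, -0.7, -0.6]
width: 0.0846
gripper_force: 0.0
```

```bash
cat > look.py <<'E'
from h import *
import sys
np.set_printoptions(precision=4,suppress=True)
def look(tag,qs,names=("wrist","scene","side")):
    s=get_state(); print(s["clock"],s["position"],s["ee_rot"])
    out={}
    for n in names:
        im=get_image(n); f=n=="wrist"; out[n]=im
        if f: save(tag+"_w.png",im["frame"]); print(im["K"][0],im["position"],rot(im["orientation"])[:,2])
        for q,z in qs:
            for d in place_of(q,im)[:4]:
                if d["score"]>.25: print(n,q,np.round(d["point"],1),round(d["score"],2),onz(im,d["point"],z,f)[:2])
    return out
E
python3 - <<'E'
from look import *
o=look("sp",[("spacer_grip",.062)])
a=o["scene"]["frame"][215:295,400:480]; b=o["side"]["frame"][290:370,235:335]; c=o["scene"]["frame"][220:300,160:250]
d=o["side"]["frame"][170:250,315:415]
f=lambda m:cv2.resize(m,(400,300),interpolation=cv2.INTER_CUBIC)
save("crop1.png",np.vstack([np.hstack([f(a),f(b)]),np.hstack([f(c),f(d)])]))
E
```

```text
1.4667 [0.5607 0.2368 0.2481] [ 0.0001  0.7058  0.7084 -0.0001]
[371.6483   0.     312.6033] [0.5605 0.3023 0.373 ] [ 0.0011 -0.259  -0.9659]
wrist spacer_grip [318.3 233.9] 0.97 [0.5657 0.2303]
wrist spacer_grip [407.1 218.3] 0.94 [0.6429 0.2448]
scene spacer_grip [430.6 233.1] 0.92 [0.5637 0.2356]
scene spacer_grip [440.  254.2] 0.65 [0.6273 0.2448]
side spacer_grip [263.8 309.4] 0.81 [0.639  0.2424]
side spacer_grip [308.7 311.5] 0.56 [0.5641 0.2326]
```

View pics/crop1.png

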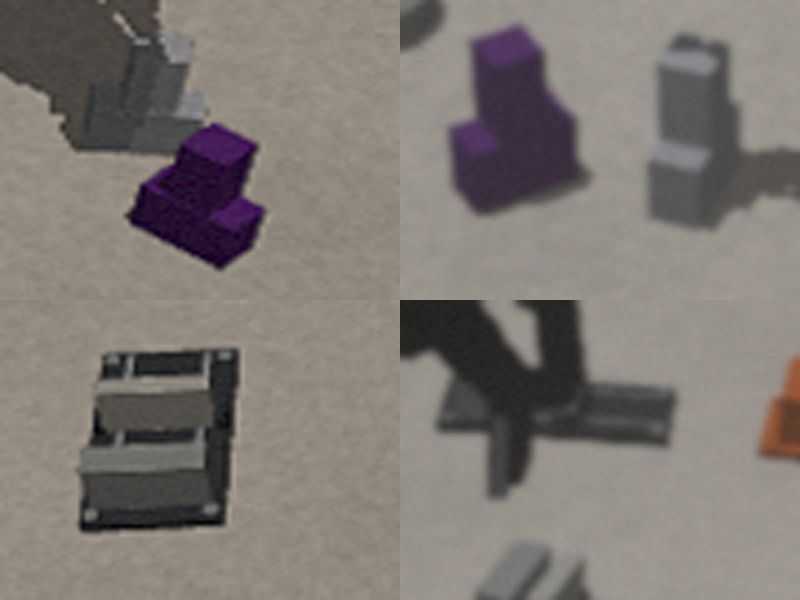

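View pics/sp_w.png

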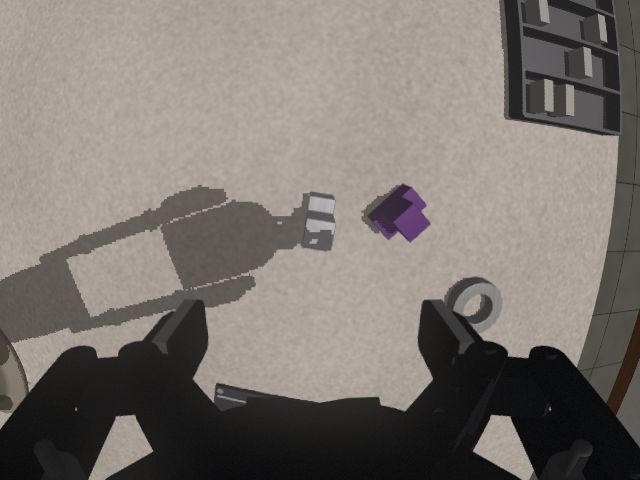

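The crops confirm the grey T at wrist (318,220) as the spacer and the purple T at (400,212) as the look-alike. The holder at scene (196,257) has the wide gap. I'll fit the spacer's pose by matching its silhouette.

```bash
cat > fit.py <<'E'
from h import *
from scipy.optimize import minimize
def box(x0,x1,y0,y1,z0,z1): return np.array([[x,y,z] for x in(x0,x1) for y in(y0,y1) for z in(z0,z1)])
SP=[box(-.012,.012,-.025,.025,0,.036),box(-.012,.012,-.012,.012,.036,.080)]
def place(B,x,y,yaw,z=0):
    c,s=np.cos(yaw),np.sin(yaw); return B@np.array([[c,s,0],[-s,c,0],[0,0,1]])+[x,y,z]
def sil(im,boxes,p,fish,S=8,win=None,z=0):
    x0,y0,x1,y1=win; m=np.zeros(((y1-y0)*S,(x1-x0)*S),np.uint8)
    for B in boxes:
        q=np.array([proj(im,P,fish) for P in place(B,*p,z=z)])
        q=((q+.5-[x0,y0])*S).astype(np.int32); cv2.fillConvexPoly(m,cv2.convexHull(q),1)
    return cv2.resize(m.astype(np.float32),(x1-x0,y1-y0),interpolation=cv2.INTER_AREA)
def fit(im,mask,boxes,p0,fish,win,z=0):
    M=mask[win[1]:win[3],win[0]:win[2]].astype(np.float32)
    sc=np.array([.01,.01,.3])
    f=lambda u:np.abs(sil(im,boxes,np.array(p0)+u*sc,fish,win=win,z=z)-M).sum()/M.sum()
    best=None
    for k in(-.8,0,.8):
        r=minimize(f,[0,0,k],method="Nelder-Mead",options=dict(xatol=.003,fatol=1e-4,initial_simplex=np.array([[0,0,k],[.6,0,k],[0,.6,k],[0,0,k+.6]])))
        if best is None or r.fun<best.fun: best=r
    return np.array(p0)+best.x*sc,best.fun
E
python3 - <<'E'
from fit import *
np.set_printoptions(precision=4,suppress=True)
im=get_image("wrist"); F=im["frame"].astype(float); win=(285,180,355,262)
d=(F[...,0]-F[...,2])/F.sum(2)
print("bg",np.median(d[100:170,250:350]),"shadow",np.median(d[215:245,180:260]),"obj",d[200:205,315:325].mean(),d[235:245,310:325].mean())
m=d<0.02; m=cv2.morphologyEx(cv2.morphologyEx(m.astype(np.uint8),cv2.MORPH_OPEN,np.ones((3,3))),cv2.MORPH_CLOSE,np.ones((5,5)))
p,e=fit(im,m,SP,[.5645,.233,0],True,win); print(p,np.degrees(p[2]),e)
f=im["frame"].copy(); s=(sil(im,SP,p,True,win=win)>.5).astype(np.uint8); v=np.zeros(m.shape,np.uint8); v[win[1]:win[3],win[0]:win[2]]=s
g=cv2.resize(f[180:262,285:355],None,fx=6,fy=6,interpolation=cv2.INTER_NEAREST)
for mm,c in((v,(255,0,0)),(m,(0,255,0))):
    k=cv2.resize(mm[180:262,285:355],None,fx=6,fy=6,interpolation=cv2.INTER_NEAREST)
    cv2.drawContours(g,cv2.findContours(k,0,2)[0],-1,c,1)
save("fit1.png",g); print(nose_length() if callable(nose_length) else nose_length)
E
```

```text
bg 0.036885245901639344 shadow 0.037037037037037035 obj -0.0018637156982168302 0.004736607931419646
[ 0.5656  0.2339 -0.1383] -7.924175570806364 0.05253405496478081
0.017
```

View pics/fit1.png

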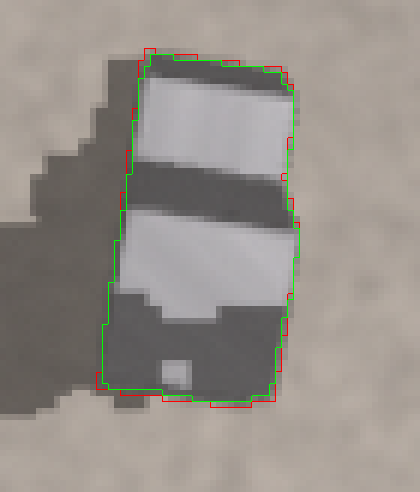

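The red model outline matches the green mask within a pixel, so the spacer is at (0.5656, 0.2339) with a yaw of −7.9°. I'll approach it with the fingers partly open, to stay clear of the purple part.

Emit:
{"method": "apply_moves", "body": {"deltas": [50,-1,2,30,5,50,-3,5,60,8,50,-3,5,95,8,50,-3,5,125,8,50,-3,5,150,8,50,-3,5,170,8,50,-3,5,186,8,50,-3,5,186,8,50,-3,5,186,8]}}

```text
clock: 2.57
position: [0.5658, 0.2312, 0.0618]
ee_rot: [-0.0, 0.755, 0.656, -0.001]
contact_force: [0.1, -0.4, 0.9]
width: 0.0502
gripper_force: 0.0
```

Emit:
{"method": "apply_moves", "body": {"deltas": [20,0,0,0,0,20,0,0,0,0,20,0,0,0,0,20,0,0,0,0,20,0,0,0,0,20,0,0,0,0], "squeeze": 40}}

```text
clock: 3.07
position: [0.5671, 0.2322, 0.0639]
ee_rot: [0.001, 0.755, 0.656, 0.001]
contact_force: [-1.7, -0.7, 6.0]
width: 0.0235
gripper_force: 44.4
```

Emit:
{"method": "apply_moves", "body": {"deltas": [20,0,0,-10,0,20,0,0,-30,0,20,0,0,-65,0,20,0,0,-100,0,20,0,0,-135,0,20,0,0,-165,0,20,0,0,-185,0,20,0,0,-190,0]}}

```text
clock: 3.73
position: [0.5674, 0.2326, 0.2572]
ee_rot: [0.002, 0.755, 0.656, 0.004]
contact_force: [0.3, -0.2, -1.1]
width: 0.0234
gripper_force: 43.5
```

Emit:
{"method": "apply_moves", "body": {"deltas": [20,-15,2,0,0,20,-45,6,0,0,20,-80,10,0,0,20,-115,15,0,0,20,-150,20,0,0,20,-185,24,0,0,20,-220,29,0,0,20,-255,33,0,0,20,-290,38,0,0,20,-320,42,0,0,20,-345,45,0,0,20,-355,46,0,0]}}

```text
clock: 4.73
position: [0.5603, -0.13, 0.2498]
ee_rot: [-0.001, 0.756, 0.655, -0.002]
contact_force: [0.2, 0.1, -2.3]
width: 0.0231
gripper_force: 43.4
```

Emit:
{"method": "apply_moves", "body": {"deltas": [20,-15,2,0,-2,20,-45,6,0,-4,20,-80,11,0,-6,20,-115,16,0,-8,20,-150,20,0,-8,20,-185,25,0,-8,20,-210,29,0,-8,20,-228,31,0,-8,20,-233,31,0,-8,20,-233,31,0,-8,20,-233,31,0,-8]}}

```text
clock: 5.65
position: [0.5601, -0.3595, 0.2515]
ee_rot: [-0.001, 0.707, 0.707, 0.0]
contact_force: [-0.0, -0.5, -1.6]
width: 0.0231
gripper_force: 43.4
```

```bash
python3 - <<'E'
from look import *
print(get_state()["width"])
o=look("hb",[("holder_b",0),("stop_b",.008),("tile_b_back",.025)])
save("side2.png",o["side"]["frame"])
E
```

```text
0.023116646509751013
5.65 [ 0.5601 -0.3595  0.2515] [-0.0014  0.707   0.7072  0.0005]
[371.6483   0.     312.6033] [ 0.5603 -0.2943  0.3766] [-0.0009 -0.2561 -0.9667]
wrist holder_b [142.1 152.9] 0.91 [ 0.3762 -0.2897]
wrist stop_b [373.7 142.6] 0.79 [ 0.6202 -0.2856]
wrist stop_b [179. 149.] 0.79 [ 0.4231 -0.2886]
wrist tile_b_back [309.1 143.6] 0.96 [ 0.5567 -0.2879]
wrist tile_b_back [152.4 148.2] 0.76 [ 0.4004 -0.2861]
scene holder_b [196.8 256.4] 0.92 [ 0.5626 -0.2864]
scene holder_b [203.3 195.9] 0.7 [ 0.3554 -0.2952]
scene holder_b [313.8 234.4] 0.56 [ 0.4993 -0.0205]
scene stop_b [312.  245.4] 0.83 [ 0.5427 -0.0257]
scene stop_b [203.9 211.3] 0.68 [ 0.4214 -0.2852]
scene stop_b [193.6 272.3] 0.59 [ 0.6171 -0.2856]
scene tile_b_back [196.  246.8] 0.92 [ 0.5565 -0.2853]
scene tile_b_back [203.4 198.7] 0.43 [ 0.3945 -0.2871]
side holder_b [436.3 205.6] 0.95 [ 0.3685 -0.3008]
side holder_b [352.3 194.8] 0.8 [ 0.5747 -0.3149]
side holder_b [368.7 266. ] 0.57 [ 0.4933 -0.0123]
side stop_b [332.5 196.3] 0.65 [ 0.6186 -0.282 ]
side stop_b [414.9 201.7] 0.64 [ 0.4198 -0.2951]
side stop_b [340.6 255.3] 0.59 [ 0.5543 -0.0278]
side tile_b_back [361.2 187.7] 0.59 [ 0.5525 -0.3088]
side tile_b_back [420.8 192.6] 0.43 [ 0.4083 -0.3124]
```

View pics/hb_w.png

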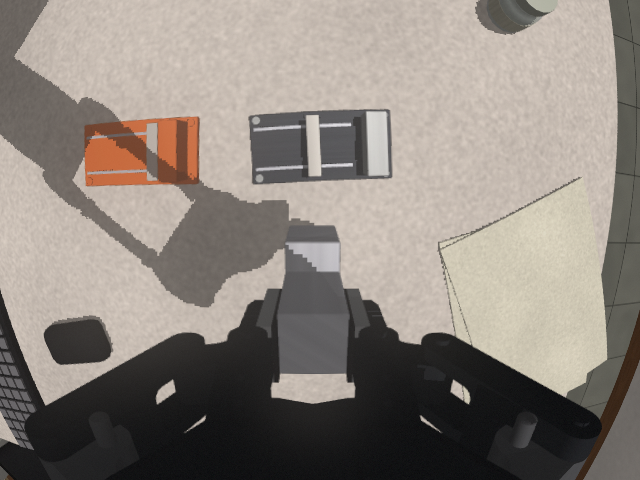

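The wrist view shows holder B at (320,147), with its stop at the right (376,142) and its tile at (314,145). The spacer hangs straight in the jaws at (312,270). Next I fit the plate and tile precisely and check the held spacer.

```bash
cat > hold.py <<'E'
from fit import *
np.set_printoptions(precision=4,suppress=True)
PL=[box(-.07,.07,-.035,.035,0,.008)]
def holder(im,win,p0):
    F=im["frame"].astype(float); g=F.mean(2); m=np.zeros(g.shape,np.uint8)
    w=(g[win[1]:win[3],win[0]:win[2]]<110).astype(np.uint8)
    n,l,st,_=cv2.connectedComponentsWithStats(w); k=1+np.argmax(st[1:,4]); 
    h=cv2.convexHull(np.argwhere(np.isin(l,[i for i in range(1,n) if st[i,4]>60]))[:,::-1].astype(np.int32).copy()); v=np.zeros_like(w); cv2.fillConvexPoly(v,h,1)
    m[win[1]:win[3],win[0]:win[2]]=v
    p,e=fit(im,m,PL,p0,True,win); return p,e
def profile(im,p,z,ys,xs):
    c,s=np.cos(p[2]),np.sin(p[2]); g=im["frame"].astype(np.float32).mean(2); o=[]
    for y in ys:
        q=np.array([proj(im,[p[0]+c*x-s*y,p[1]+s*x+c*y,z],True) for x in xs],np.float32)
        o.append(cv2.remap(g,q[:,:1].copy(),q[:,1:].copy(),cv2.INTER_LINEAR)[:,0])
    return np.mean(o,0)
E
python3 - <<'E'
from hold import *
im=get_image("wrist"); p,e=holder(im,(238,98,402,194),[.5675,-.287,0]); print(p,np.degrees(p[2]),e)
xs=np.arange(-.03,.075,.001)
pr=profile(im,p,.042,np.arange(-.015,.016,.003),xs)
print([(int(round(x*1000)),int(v)) for x,v in zip(xs,pr)])
s=get_state(); Rt=rot(s["ee_rot"]); t=s["position"]
for xt in (.0265,-.0235): print([proj(im,t+Rt@np.array([xt,y,z]),True) for y in(-.012,.012) for z in (.0639,.0279)])
F=im["frame"]; print("col@235",F[235,275:350].mean(1).astype(int)); print("row@312",F[215:300,312].mean(1).astype(int))
E
```

```text
[ 0.5677 -0.2885  0.051 ] 2.9202662396708132 0.01569005846977234
[(-30, 87), (-29, 86), (-28, 86), (-27, 86), (-26, 87), (-25, 87), (-24, 88), (-23, 88), (-22, 88), (-21, 88), (-20, 87), (-19, 79), (-18, 66), (-17, 60), (-16, 60), (-15, 60), (-14, 64), (-13, 126), (-12, 182), (-11, 194), (-10, 196), (-9, 198), (-8, 200), (-7, 202), (-6, 204), (-5, 207), (-4, 209), (-3, 209), (-2, 187), (-1, 105), (0, 90), (1, 90), (2, 90), (3, 90), (4, 91), (5, 91), (6, 90), (7, 90), (8, 90), (9, 91), (10, 90), (11, 90), (12, 91), (13, 91), (14, 91), (15, 92), (16, 92), (17, 92), (18, 92), (19, 91), (20, 92), (21, 92), (22, 93), (23, 93), (24, 93), (25, 92), (26, 91), (27, 90), (28, 89), (29, 84), (30, 74), (31, 61), (32, 59), (33, 59), (34, 59), (35, 60), (36, 68), (37, 78), (38, 78), (39, 79), (40, 98), (41, 155), (42, 200), (43, 207), (44, 209), (45, 209), (46, 208), (47, 208), (48, 208), (49, 208), (50, 207), (51, 206), (52, 204), (53, 203), (54, 203), (55, 203), (56, 204), (57, 207), (58, 208), (59, 184), (60, 123), (61, 94), (62, 100), (63, 144), (64, 186), (65, 189), (66, 190), (67, 190), (68,
[... 274 characters left out ...]
]), array([337.6853, 345.3316])]
col@235 [110 108 107 108 109 111 112 111 110 111 111 104  94  92  94  94  94  94
  95  95  94  94  96  96  97  95  97  96  97  97  96  98  96  97  98  97
  99  97  98  99  99  99  97  98  98  97  97  98  96  96  96  96  96  96
  96  96  96  97  96  97  97  99 132 173 193 192 191 192 191 191 190 188
 189 189 191]
row@312 [193 194 195 191 189 189 168 109 111 112 103  98  96  94  94  94  95  95
  96  97  97  97  95  95  96  94  93 130 170 186 187 188 187 187 186 186
 186 185 186 186 186 184 184 185 185 184 184 184 184 183 183 183 178 108
  99  99  96  93  91  91  90  91  91  90  91  90  91  90  91  90  90  91
  90  90  90  89  90  90  89  89  90  89  89  89  89]
```

Holder fit: (0.5677, −0.2885), yaw 2.9°. The gap runs from x = −1 to +40.6 mm, so it is about 42 mm wide with its centre at +19.7 mm. The spacer's edges agree with the in-hand model. I'll move above the gap.

Emit:
{"method": "apply_moves", "body": {"deltas": [20,15,6,0,-1,20,40,16,0,-2.9,20,60,24,0,-2.9,20,70.5,27.4,0,-2.9,20,70.5,27.4,20,-2.9,20,70.5,27.4,55,-2.9,20,70.5,27.4,90,-2.9,20,70.5,27.4,115,-2.9,20,70.5,27.4,125,-2.9,20,70.5,27.4,125,-2.9,20,70.5,27.4,125,-2.9]}}

```text
clock: 7.22
position: [0.5884, -0.2908, 0.1279]
ee_rot: [0.0, 0.689, 0.725, 0.0]
contact_force: [1.0, -0.7, -1.0]
width: 0.024
gripper_force: 43.3
```

```bash
python3 - <<'E'
from h import *
np.set_printoptions(precision=4,suppress=True)
s=get_state(); print(s["position"],s["ee_rot"],s["contact_force"],s["width"])
im=get_image("wrist"); a=im["frame"][150:400,190:440]; sc=get_image("scene")["frame"][200:300,140:240]
f=lambda m:cv2.resize(m,(400,400),interpolation=cv2.INTER_CUBIC)
save("above.png",np.hstack([f(a),f(sc)]))
E
```

```text
[ 0.5884 -0.2908  0.1279] [0.0005 0.6889 0.7249 0.0001] [ 1.0396 -0.7342 -1.006 ] 0.023988021477317406
```

View pics/above.png

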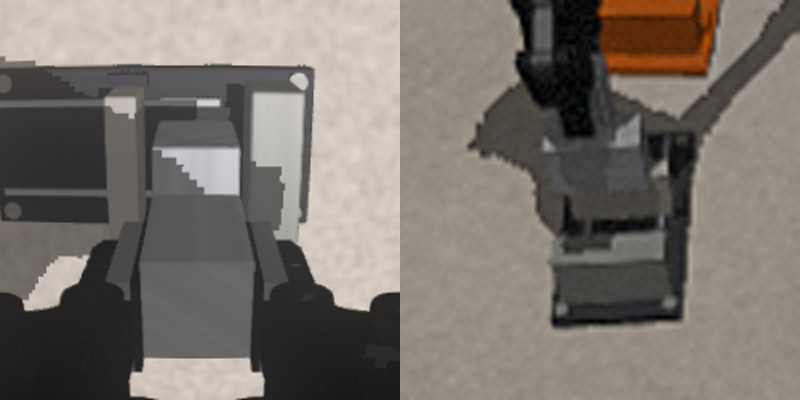

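The spacer is square and clear between tile and stop. I'll descend to just above the plate and re-check.

Emit:
{"method": "apply_moves", "body": {"deltas": [20,0,0,12,0,20,0,0,28,0,20,0,0,40,0,20,0,0,47,0,20,0,0,50,0,20,0,0,50,0,20,0,0,50,0]}}

```text
clock: 7.9
position: [0.5883, -0.2908, 0.0779]
ee_rot: [0.001, 0.689, 0.725, 0.0]
contact_force: [0.0, 0.2, -1.1]
width: 0.0231
gripper_force: 43.4
```

```bash
python3 - <<'E'
from h import *
np.set_printoptions(precision=4,suppress=True)
P=[];Q=[]
for i in range(6):
    s=get_state(); P.append(s["position"]); Q.append(s["ee_rot"]); im=get_image("wrist")
t=np.mean(P,0); print(np.std(P,0),t,np.mean(Q,0),s["contact_force"])
Rt=rot(np.mean(Q,0))
save("low.png",im["frame"],(200,130,430,290),3.4)
for xt in (.0265,): print([proj(im,t+Rt@np.array([xt,y,z]),True) for y in(-.012,.012) for z in (.0639,.0279)])
p=[.5677,-.2885,.051]
from fit import place
print("plate top corners",[proj(im,q,True) for q in place(np.array([[.07,.035,.008],[-.07,.035,.008],[.07,-.035,.008],[.04,.03,.042],[0,.028,.042]]),*p)])
E
```

```text
[0.0001 0.0001 0.0001] [ 0.5884 -0.2908  0.0781] [0.0007 0.689  0.7248 0.0002] [ 0.5468  0.2858 -2.4092]
[array([289.5314, 225.3644]), array([284.4275, 242.5551]), array([335.7794, 225.3695]), array([340.9027, 242.5611])]
plate top corners [array([404.2506, 201.8219]), array([151.7938, 203.8847]), array([396.0818, 319.9979]), array([356.5012, 222.9444]), array([266.4026, 227.4103])]
```

View pics/low.png

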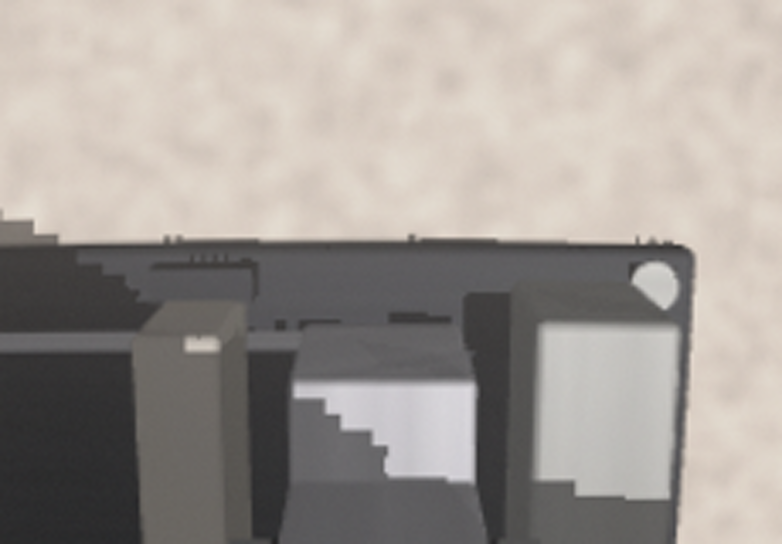

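The plate's far edge at row 202 and the spacer's foot edge at row 225 match the predictions. A small correction of +1.8 mm in tool x and −0.9 mm in tool y is needed, then I set it down.

Emit:
{"method": "apply_moves", "body": {"deltas": [20,1.8,-0.9,0,0,20,1.8,-0.9,2,0,20,1.8,-0.9,4,0,20,1.8,-0.9,5,0,20,1.8,-0.9,5.5,0,20,1.8,-0.9,5.5,0]}}

```text
clock: 8.7
position: [0.5867, -0.2886, 0.072]
ee_rot: [-0.0, 0.689, 0.725, 0.0]
contact_force: [-1.1, 2.2, -0.1]
width: 0.0237
gripper_force: 43.6
```

```bash
python3 -c "
from rig import *
s=get_state();print(s['position'],s['contact_force'],s['moment'],s['ee_rot'])"
```

```text
[ 0.58669333 -0.28859091  0.07198248] [-1.09989729  2.17753789 -0.05262794] [ 0.10041424  0.22913218 -0.00247299] [-2.17491471e-04  6.89007526e-01  7.24754152e-01  8.35843778e-06]
```

Emit:
{"method": "apply_moves", "body": {"deltas": [20,0,0,0.5,0,20,0,0,0.5,0]}}

```text
clock: 8.87
position: [0.5867, -0.2886, 0.072]
ee_rot: [-0.0, 0.689, 0.725, 0.0]
contact_force: [-1.5, 0.5, 5.3]
width: 0.0232
gripper_force: 44.0
```

Emit:
{"method": "apply_moves", "body": {"deltas": [20,0,0,0.5,0,20,0,0,0.5,0]}}

```text
clock: 9.03
position: [0.5867, -0.2886, 0.0719]
ee_rot: [0.0, 0.689, 0.725, 0.0]
contact_force: [-2.6, 1.1, 6.9]
width: 0.0237
gripper_force: 44.5
```

The spacer is on the plate (7 N). I let go and rise.

Emit:
{"method": "apply_moves", "body": {"deltas": [28,0,0,0,0,35,0,0,0,0,50,0,0,0,0,50,0,0,0,0,50,0,0,-10,0,50,0,0,-30,0,50,0,0,-60,0,50,0,0,-95,0,50,0,0,-130,0,50,0,0,-160,0,50,0,0,-170,0,50,0,0,-170,0]}}

```text
clock: 10.03
position: [0.5884, -0.2897, 0.2452]
ee_rot: [0.004, 0.689, 0.725, 0.001]
contact_force: [-0.3, 0.6, -0.8]
width: 0.0499
gripper_force: 0.0
```

```bash
python3 - <<'E'
from hold import *
im=get_image("wrist"); s=get_state(); print(s["position"],s["ee_rot"])
F=im["frame"].astype(float)
p=[.5677,-.2885,.051]
c=place(np.array([[.0197,0,0]]),*p)[0]
q=[proj(im,P,True) for B in SP for P in place(B,c[0],c[1],p[2],.008)]; q=np.array(q); lo=q.min(0).astype(int)-18; hi=q.max(0).astype(int)+18
f=im["frame"].copy(); K=4
g=cv2.resize(f[lo[1]:hi[1],lo[0]:hi[0]],None,fx=K,fy=K,interpolation=cv2.INTER_NEAREST)
for B in SP:
    w=place(B,c[0],c[1],p[2],.008); e=[(i,j) for i in range(8) for j in range(i) if bin(i^j).count("1")==1]
    for i,j in e: cv2.line(g,*[tuple(int(v) for v in (proj(im,w[k],True)+.5-lo)*K) for k in(i,j)],(255,0,0),1)
save("placed.png",g); print(g.shape)
E
```

```text
[ 0.5873 -0.289   0.2422] [0.0015 0.689  0.7248 0.0003]
(380, 268, 3)
```

View pics/placed.png

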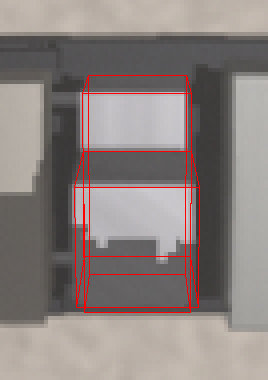

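The model outline overlays the spacer well, and it stands upright and centred in the gap. Next I move behind the tile, turn 90° so the body's thin side faces the spacer, and shut the fingers.

Emit:
{"method": "apply_moves", "body": {"deltas": [30,0,-10,0,-7,10,0,-20,0,-14,0,0,-30,0,-21,0,1,-40,0,-28,0,1,-50,0,-35,0,1.5,-60,0,-42,0,1.5,-64.5,0,-49,0,1.5,-64.5,0,-56,0,1.5,-64.5,0,-63,0,1.5,-64.5,0,-70,0,1.5,-64.5,0,-77,0,1.5,-64.5,0,-84]}}

```text
clock: 11.08
position: [0.5211, -0.2897, 0.2378]
ee_rot: [-0.002, 0.024, 1.0, 0.002]
contact_force: [-0.6, -0.6, -0.3]
width: 0.0001
gripper_force: 0.0
```

Emit:
{"method": "apply_moves", "body": {"deltas": [0,0,0,0,-6,0,0,0,0,-6,0,0,0,0,-6]}}

```text
clock: 11.33
position: [0.5215, -0.2899, 0.2386]
ee_rot: [-0.002, -0.024, 1.0, 0.001]
contact_force: [-0.8, 0.2, 0.1]
width: -0.0003
gripper_force: 0.0
```

```bash
python3 -c "
from h import *
s=get_state();print(s['position'],s['qpos'],s['width'],s['contact_force']);Rt=rot(s['ee_rot']);print(Rt)
d=np.array([.5228,-.2908,.070])-s['position'];print('tool delta mm',Rt.T@d*1000)"
```

```text
[ 0.52148951 -0.28992314  0.23860808] [-6.24002126e-01  3.15931433e-01  1.47081690e+00  4.06304095e-05
  1.35891380e+00 -2.24268622e+00] -0.00033487401092010725 [-0.79568201  0.23458875  0.10995435]
[[-0.99884883 -0.04785665 -0.00327936]
 [-0.04786466  0.99885092  0.00240998]
 [ 0.00316025  0.00256417 -0.99999172]]
tool delta mm [ -1.79985302  -1.37091149 168.60027478]
```

Emit:
{"method": "apply_moves", "body": {"deltas": [0,-1,-1,20,0,0,-1,-1.4,55,0,0,-1,-1.4,90,0,0,-1,-1.4,125,0,0,-1,-1.4,150,0,0,-1,-1.4,165,0,0,-1,-1.4,168,0,0,-1,-1.4,168,0,0,-1,-1.4,168,0]}}

```text
clock: 12.08
position: [0.5238, -0.2922, 0.0732]
ee_rot: [0.0, -0.025, 1.0, -0.0]
contact_force: [0.6, 0.1, -0.3]
width: -0.0001
gripper_force: 0.0
```

```bash
python3 -c "
from h import *
get_image('side');s=get_state();print(s['position'],s['contact_force']);Rt=rot(s['ee_rot'])
d=np.array([.5228,-.2908,.042])-s['position'];print('tool delta mm',Rt.T@d*1000)"
```

```text
[ 0.52423391 -0.29243938  0.07390171] [ 0.41130683 -0.18554416  0.30433791]
tool delta mm [ 1.40758391  1.75318601 31.89682762]
```

Emit:
{"method": "apply_moves", "body": {"deltas": [0,0,1.7,12,0,0,0,1.7,25,0,0,0,1.7,32,0,0,0,1.7,32,0,0,-5,1.7,32,0,0,-10,1.7,32,0,0,-14,1.7,32,0,0,-14,1.7,32,0]}}

```text
clock: 12.8
position: [0.5393, -0.29, 0.0417]
ee_rot: [0.001, -0.026, 1.0, -0.001]
contact_force: [-0.1, 0.2, 0.2]
width: -0.0
gripper_force: 0.0
```

Emit:
{"method": "apply_moves", "body": {"deltas": [0,-1,0,0,0,0,-2,0,0,0,0,-3,0,0,0,0,-4,0,0,0,0,-5,0,0,0,0,-6,0,0,0,0,-7,0,0,0,0,-8,0,0,0,0,-9,0,0,0,0,-10,0,0,0,0,-11,0,0,0,0,-11,0,0,0]}}

```text
clock: 13.8
position: [0.5486, -0.2889, 0.0408]
ee_rot: [0.0, -0.025, 1.0, -0.0]
contact_force: [-0.0, -1.1, -0.2]
width: -0.0001
gripper_force: 0.2
```

```bash
python3 - <<'E'
from h import *
a=get_image('scene')["frame"][205:295,140:240]; b=get_image('side')["frame"][150:240,300:400]; s=get_state(); print(s['position'],s['contact_force'],s['moment'],s['ee_rot'])
f=lambda m:cv2.resize(m,(400,400),interpolation=cv2.INTER_CUBIC)
save("push1.png",np.hstack([f(a),f(b)]))
E
```

```text
[ 0.54858697 -0.2888993   0.04081123] [ 0.41290447 -0.36124488 -0.04442625] [-0.0244301  -0.02234483  0.03603121] [ 2.52414717e-04 -2.53071960e-02  9.99679689e-01 -3.49328214e-05]
```

Emit:
{"method": "apply_moves", "body": {"deltas": [0,-1,0,0,0,0,-2,0,0,0,0,-3,0,0,0,0,-4,0,0,0,0,-5,0,0,0,0,-6,0,0,0,0,-7,0,0,0,0,-8,0,0,0,0,-9,0,0,0,0,-9,0,0,0]}}

```text
clock: 14.73
position: [0.5576, -0.2884, 0.0408]
ee_rot: [0.0, -0.025, 1.0, 0.0]
contact_force: [-1.9, 0.3, 1.2]
width: -0.0002
gripper_force: 0.9
```

Emit:
{"method": "apply_moves", "body": {"deltas": [0,-0.7,0,0,0,0,-1.4,0,0,0,0,-2,0,0,0,0,-2,0,0,0]}}

```text
clock: 15.07
position: [0.5595, -0.2884, 0.0408]
ee_rot: [0.0, -0.025, 1.0, -0.0]
contact_force: [-1.7, 0.3, 0.5]
width: -0.0004
gripper_force: 1.0
```

Emit:
{"method": "apply_moves", "body": {"deltas": [0,-0.7,0,0,0,0,-1.4,0,0,0,0,-2,0,0,0,0,-2,0,0,0]}}

```text
clock: 15.4
position: [0.561, -0.2883, 0.0408]
ee_rot: [-0.0, -0.025, 1.0, 0.0]
contact_force: [-4.3, -0.4, 2.1]
width: -0.0003
gripper_force: 1.8
```

Emit:
{"method": "apply_moves", "body": {"deltas": [0,-0.5,0,0,0,0,-1,0,0,0,0,-1,0,0,0]}}

```text
clock: 15.65
position: [0.561, -0.2882, 0.0408]
ee_rot: [-0.001, -0.026, 1.0, 0.0]
contact_force: [-6.5, -0.7, 3.4]
width: -0.0001
gripper_force: 3.1
```

Emit:
{"method": "apply_moves", "body": {"deltas": [0,-0.5,0,0,0,0,-1,0,0,0,0,-1,0,0,0]}}

```text
clock: 15.9
position: [0.561, -0.2882, 0.0408]
ee_rot: [-0.002, -0.026, 1.0, 0.0]
contact_force: [-7.5, -0.9, 3.5]
width: -0.0
gripper_force: 4.2
```

The tile stopped where flush is expected (tile back at about +4 mm) and the force is now rising. I'll raise the push for margin and check.

Emit:
{"method": "apply_moves", "body": {"deltas": [0,-0.8,0,0,0,0,-1.6,0,0,0,0,-2.4,0,0,0,0,-3,0,0,0,0,-3,0,0,0,0,-3,0,0,0,0,-3,0,0,0]}}

```text
clock: 16.48
position: [0.5611, -0.2882, 0.0409]
ee_rot: [-0.005, -0.026, 1.0, 0.0]
contact_force: [-13.4, -3.6, 7.6]
width: -0.0003
gripper_force: 7.4
```

```bash
python3 - <<'E'
from h import *
np.set_printoptions(precision=3,suppress=True)
a=get_image('scene')["frame"][205:295,140:240]; b=get_image('side')["frame"][150:240,300:400]
for i in range(3): get_image('wrist'); s=get_state(); print(s['clock'],s['position'],s['contact_force'])
f=lambda m:cv2.resize(m,(400,400),interpolation=cv2.INTER_CUBIC)
save("push2.png",np.hstack([f(a),f(b)]))
E
```

```text
16.6333 [ 0.561 -0.288  0.041] [-14.001  -3.542   7.96 ]
16.6833 [ 0.561 -0.288  0.041] [-14.198  -2.882   8.047]
16.7333 [ 0.561 -0.288  0.041] [-14.506  -3.103   7.744]
```

View pics/push2.png

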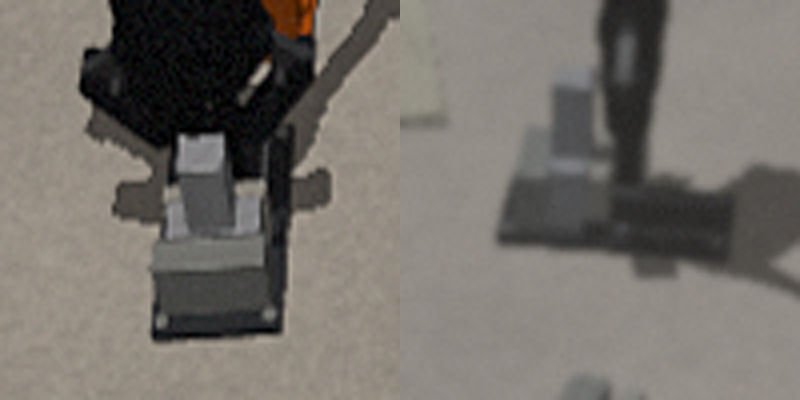

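The spacer stands upright and flush between stop and tile, and the fingers are behind the tile, clear of the spacer. The push is steady at about 14 N, so I'm handing in.

```bash
python3 -c "
from rig import *
print(sign_off())"
```

```text
the job is handed in; nothing more can be done
None
```

Done and handed in: the spacer stands upright, centred and square in the wide-gap holder (the one at about x 0.57, y −0.29 m), and the arm still holds the tile pressed flush with about 14 N, clear of the spacer.

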